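# Clamp the square specimen chuck

## Task

Pull back the sliding jaw of the small block clamp until it is fully open, then stand the square specimen chuck upright on the clamp's bed, midway along the jaws and with two of its flats square to them. Finally slide the jaw home against the chuck so that it is held snugly between the two jaws, and leave the round and the six-sided chuck where they stand.

Things in the scene. Friction and masses are not known exactly. Their poses are not given: they have to be found in the camera images.
- square_chuck: Loose upright specimen chuck, 120 g: plain aluminium square bar, 30 x 30 mm (42 mm over the corners), 52 mm high, with a round grey resin disc, 22 mm across and 6 mm high, centred on top. Origin at the centre of its underside, z up, x and y normal to its flats. It starts upright on the worktop, at any yaw.
- hex_chuck: Loose upright chuck of the same height, material and top disc, but with a six-sided body 30 mm across the flats. Leave it alone. Origin at the centre of its underside.
- round_chuck: Loose upright chuck of the same height, material and top disc, but with a round body of 30 mm diameter. Leave it alone. Origin at the centre of its underside. The three chucks may stand in any order.
- clamp: Block clamp fixed to the worktop. Origin on the worktop; z up; its x axis is the direction in which the jaw slides shut, roughly away from the robot. Dark steel bed 66 mm wide (y), from x = -99 to +47 mm, its top 14 mm above the worktop. The fixed aluminium jaw stands on it with its face at x = +20 mm, looking to -x. Both jaws are 46 mm long (y from -23 to +23 mm), 16 to 18 mm thick and rise to 30 mm above the worktop (16 mm above the bed).
- seat (a point): Point on the top of the clamp's bed (14 mm above the worktop) where the underside centre of a clamped chuck lies: 15 mm from the fixed jaw's face (clamp x = +5 mm), midway along the jaws. With the jaw fully open, the middle of the gap lies 2.5 mm to -x of it. Axes as the clamp's.
- jaw (a joint): Travel of the sliding jaw, in m: 0 = gap between the jaws 14 mm, 0.021 = fully open, gap 35 mm; the gap is 0.014 + this value. So 0.016 means that the jaw touches a 30 mm chuck lying against the fixed jaw. It moves along the clamp's -x as it opens, drags with about 2.5 N of friction, has no spring and stays where it is left. It starts partly shut, between 0 and 0.010.
- jaw_grip (a point): Point on the axis of the sliding jaw's grip, 50 mm above the worktop and 55 mm behind (to -x of) the jaw's face: an upright black round knob, 18 mm in diameter, from 34 to 64 mm above the worktop, on a thinner stem; it does not turn. It moves with the jaw.
There are look-alikes about, which are no part of the job. What is shaped like the square_chuck but black or yellow is not meant.

How it is judged:
By the outcome, as a careful person would: the job done as asked, in the order asked, and still so for the second after the job is handed in, with the robot touching nothing.
It also fails if it takes over 54 s, if anything falls off the work surface, if the arm or the gripper's body presses on something with over 40 N, if the wrist force passes 120 N, or if a joint passes its speed limit or range.

## Robot

A 7-joint arm with a two-finger parallel gripper is mounted at the origin on a cart in front of the work surface, level with it; the furniture and walls round the work are solid. World frame = base frame: x ahead of the robot, y to its left, z up, the work surface at z = 0. Lengths are in m, angles in rad, forces in N, time in s.
With the tool pointing down it reaches from about 0.4 to 0.9 m from the base axis. Payload 5.5 kg.
Tool frame: the origin (TCP) lies on the centre line of the jaws, within the pads' length; the fingertips stand env.tip_reach ahead of it and the grasp point (between the pads) lies 11 mm behind it (env.tip_reach is the distance from the TCP to the fingertips, in m); x points along the fingers, z is the direction in which the jaws open and shut, and the axes are right-handed (so a half turn about x gives the same grasp; the last joint's range is limited). The gripper opens to 85 mm and grips with 20 to 120 N. Pads are 22 mm wide; open, the fingers measure 114 mm over their backs; the gripper's body (76 mm by 85 mm) begins 54 mm behind the grasp point. The pads swing forward as they close: fully open they stand 13 mm farther back than shut.
Start: joints at [1.437, 0.501, -0.427, 1.55, 0.221, 1.138, -0.21], TCP at [0.251, -0.599, 0.219] pointing down, gripper open.
Joint ranges: [-2.88, 2.88], [-0.31, 2.03], [-1.54, 1.56], [0.2, 2.42], [-1.41, 4.55], [0.19, 2.02], [-2.57, 2.57]. Speed limits (rad/s): [2.57, 2.57, 3.14, 3.14, 3.14, 3.14, 3.14].

## Interface

Orientations are given as [roll, pitch, yaw] about the fixed x, y, z axes, in that order (R = Rz(yaw) Ry(pitch) Rx(roll)).
In Python, from station import env, optics gives the robot as it stands.
- The arm moves only by the tool apply_moves, never from a script. Its argument "plan" is one flat list of numbers, 5 for each row, row after row: the closure, from 0 (fully open) to 1 (shut), then the shift along the tool's x, y, z each as a share of 2.5 cm, from -1 to 1, then the turn about the tool's x as a share of 0.08 rad, from -1 to 1. In form: [gripper, tx, ty, tz, spin, gripper, tx, ty, tz, spin, ...]. A call has 1 to 10 rows; each row shifts and turns the commanded pose from where the row before left it, along the tool's axes as they then stand; what a row does not reach is not made up. A row lasts 1/12 s, in which the tool goes at most 41.7 mm and 7.16 degrees, less where a joint would pass 70% of its speed; a pose out of reach is approached as far as the arm can. A call with a number of a shift or a turn outside -1 to 1 is refused whole. A call with a gripper value outside its range is refused whole. The fingers move at their own pace and stop on an object; the grip force is fixed at half the most. Time passes only in rows, so rows that do not move let the fingers close. It gives the time, the measured TCP pose, the force and the opening at its end, in the units of the state.
- env.state(): the state, without advancing time (a new reading comes with each control period).
- optics.read_camera(name): name is "scene" or "top" or "wrist"; returns a dict with "image" (400x640x3 uint8, red, green, blue), "depth" (400x640 float32, m along the optical axis (not along the pixel's ray), 0 where there is no reading), "fovy" (degrees; the focal length in pixels is half the picture's height over the tangent of half this angle, whatever the lens; pixels are square), "cx", "cy" (the principal point, pixels), "k1" (the pictures are not rectified: a ray, as slopes to the right and down, at radius r is drawn at 1 + k1 r^2 times it, then the intrinsics apply), "R" (3x3) and "t" (3): a world point X has camera coordinates R X + t; the wrist camera has in their place "T_tool_cam" (4x4, takes a point from camera to tool coordinates, whose origin is the TCP and whose axes are the tool frame's). Camera axes: x right, y down, z forward; pixel columns grow to the right and rows downward; lengths in m; the calibration is good to about 2 mm. A picture is of the moment at which its call begins: read the wrist's pose just before it.
- env.finish_job(): hands the job in, once; it reports no verdict.
The state is a dict: "clock": time; "joints": joint angles; "joint_velocities": joint speeds; "joint_torque": joint torques, N m; "position": TCP position; "ee_rot": TCP orientation; "force": force on the tool from outside, world axes, zero at the start; "wrist_torque": the same for the moment, N m; "finger_gap": finger opening in m.
Only numpy, scipy, OpenCV 4.12 (cv2) and the standard library are available. Lean on these libraries where they do the work, as an engineer would, in place of code of your own. Each camera call takes 0.05 s, during which the arm holds its last target. There are 200 camera calls.

## Working session

There is one attempt and no reset: what is moved stays moved. The work goes in short steps, Python scripts to look and compute and a tool call to move; the robot and the scene stay as the last step left them, time stands still between calls to the robot, and variables do not carry over. Pictures are saved under pics/ and viewed, about 8 in all and at most 12, crops included, and the job is handed in when it is done.

Besides the shell and the picture viewer there is one more tool, called after "Emit:" as name(argument=value, ...) on one line, values as JSON. apply_moves: Moves the arm, as the interface text tells. Its arguments: {"type":"object","properties":{"plan":{"type":"array"}},"required":["plan"]}

```bash
ls; mkdir -p pics; cat > h.py <<'E'
import numpy as np, cv2
from station import env, optics
from scipy.spatial.transform import Rotation as Ro
def cam(name):
    s=env.state(); c=optics.read_camera(name); c['f']=200/np.tan(np.radians(c['fovy'])/2)
    if name=='wrist':
        T=np.eye(4); T[:3,:3]=Ro.from_euler('xyz',s['ee_rot']).as_matrix(); T[:3,3]=s['position']
        M=T@c['T_tool_cam']
    else:
        M=np.eye(4); M[:3,:3]=c['R'].T; M[:3,3]=-c['R'].T@c['t']
    c['M']=M; return c
def ray(c,u,v):
    d=np.array([(u-c['cx'])/c['f'],(v-c['cy'])/c['f']]); x=d.copy()
    for _ in range(20): x=d/(1+c['k1']*(x@x))
    return x
def atz(c,u,v,z):
    x=ray(c,u,v); d=c['M'][:3,:3]@np.array([*x,1]); o=c['M'][:3,3]
    return o+d*(z-o[2])/d[2]
def dep(c,u,v):
    z=c['depth'][int(v),int(u)]; x=ray(c,u,v); return c['M'][:3,:3]@(np.array([*x,1])*z)+c['M'][:3,3]
def proj(c,P):
    p=np.linalg.inv(c['M'])@np.array([*P,1]); x=p[:2]/p[2]; x=x*(1+c['k1']*(x@x)); return x*c['f']+[c['cx'],c['cy']]
def save(c,n,box=None,k=1):
    im=c['image'][:,:,::-1]
    if box: u0,v0,u1,v1=box; im=im[v0:v1,u0:u1]
    im=cv2.resize(im,None,fx=k,fy=k,interpolation=cv2.INTER_CUBIC); cv2.imwrite('pics/'+n,im)
def tri(a,ua,b,ub):
    A=[];B=[]
    for c,u in((a,ua),(b,ub)):
        d=c['M'][:3,:3]@np.array([*ray(c,*u),1]); d/=np.linalg.norm(d); Pm=np.eye(3)-np.outer(d,d); A.append(Pm);B.append(Pm@c['M'][:3,3])
    return np.linalg.lstsq(np.vstack(A),np.hstack(B),rcond=None)[0]
E
python3 - <<'E'
from h import *
import pickle
print(env.state(),env.tip_reach)
a=cam('scene');b=cam('top')
pickle.dump((a,b),open('c.pkl','wb'))
im=np.vstack([a['image'],b['image']])[:,:,::-1]
save(a,'s.png',None,1.25);save(b,'t.png',None,1.25)
for c in(a,b): print(c['M'].round(3).tolist(),c['f'],c['k1'],c['cx'],c['cy'])
E
```

```text
pics
{'clock': 0.0, 'joints': array([ 1.43720133,  0.50187263, -0.42678346,  1.55145796,  0.22080782,
        1.13829589, -0.21029184]), 'joint_velocities': array([-0.00043003, -0.00110324, -0.0003389 , -0.0007489 ,  0.00083304,
       -0.00147265, -0.00050309]), 'joint_torque': array([ 1.17301995e-03, -5.69529748e+01, -5.81621602e+00, -2.80939507e+01,
        1.07348379e-02,  1.18298104e-02,  3.06218453e-05]), 'position': array([ 0.25087614, -0.59884908,  0.21763984]), 'ee_rot': array([3.11019603, 1.56882106, 1.93625581]), 'force': array([-0.85306821, -0.15525928, -0.669122  ]), 'wrist_torque': array([ 0.00028684, -0.02437439,  0.03914861]), 'finger_gap': 0.08553337973368569} 0.008
[[-0.82, -0.412, 0.397, 0.19], [-0.572, 0.606, -0.553, 0.269], [-0.013, -0.681, -0.732, 0.677], [0.0, 0.0, 0.0, 1.0]] 406.44683769637936 -0.011133656479585315 318.9003508480075 201.7211024150279
[[-0.004, -0.996, 0.084, 0.467], [-1.0, 0.006, 0.029, -0.22], [-0.029, -0.084, -0.996, 0.917], [0.0, 0.0, 0.0, 1.0]] 379.21311625507235 -0.04220176533061681 316.87714356366297 197.30934607747244
```

View pics/s.png

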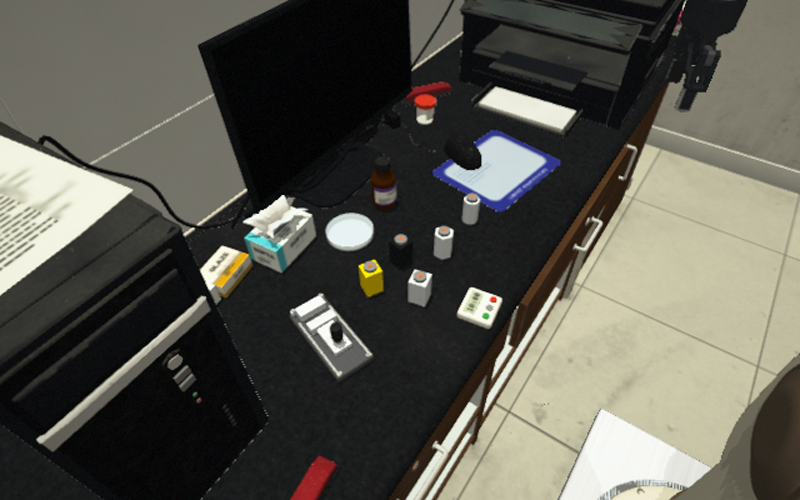

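View pics/t.png

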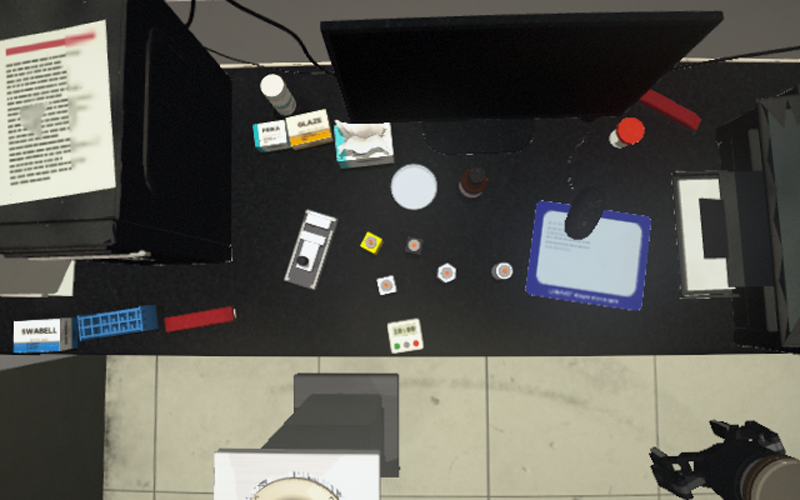

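Candidates (800-wide views; top and scene pixels):
- White-silver at top (387,285) / scene (420,288): looks square.
- Yellow at (371,242) and black at (414,245): the decoys.
- (447,272): hex.
- (503,270): round.

I'll confirm with enlarged crops.

```bash
python3 - <<'E'
from h import *
import pickle
a,b=pickle.load(open('c.pkl','rb'))
save(b,'t2.png',(222,160,382,248),5)
save(a,'s2.png',(225,180,375,310),4)
E
```

```text
(no output)
```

View pics/t2.png

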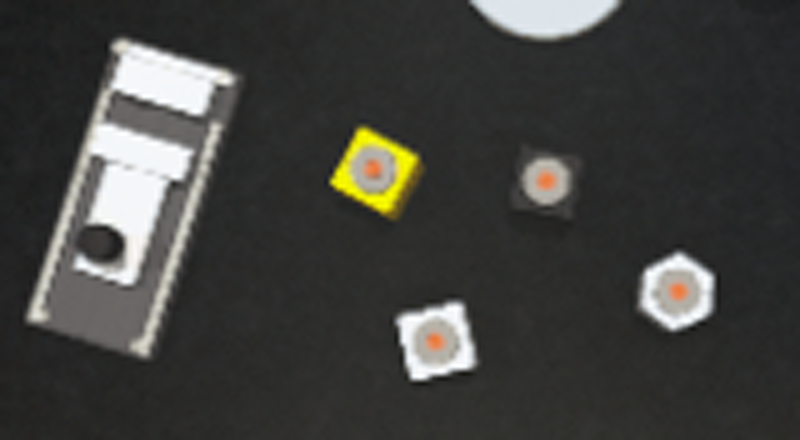

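View pics/s2.png

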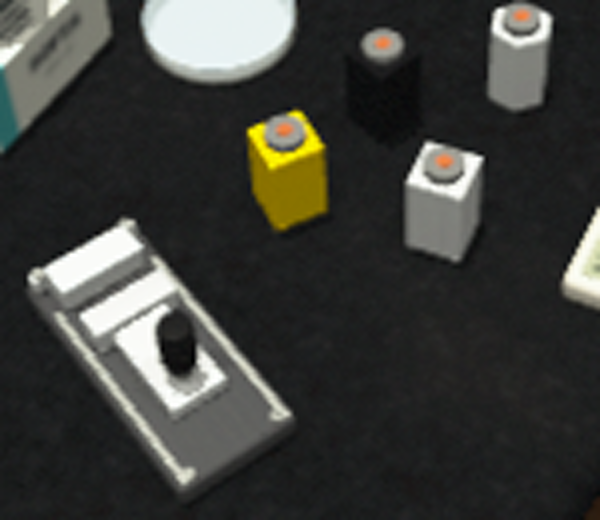

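```bash
python3 - <<'E'
from h import *
import pickle
a,b=pickle.load(open('c.pkl','rb'))
T=lambda u,v:(222+(u+.5)/5-.5,160+(v+.5)/5-.5)
S=lambda u,v:(225+(u+.5)/4-.5,180+(v+.5)/4-.5)
P=lambda n,x:print(n,np.round(x,4))
P('sq disc tri',tri(b,T(435,341),a,S(444,162)))
P(' top z.058',atz(b,*T(435,341),.058)); P(' scene',atz(a,*S(444,162),.058)); P('depth',dep(b,*np.round(T(435,341))))
q=[atz(b,*T(*p),.052) for p in((397,316),(463,302),(476,363),(413,379))]
P('corners',q);P('c',np.mean(q,0))
for i in range(4):
    d=q[(i+1)%4]-q[i]; print(np.linalg.norm(d),np.degrees(np.arctan2(d[1],d[0]))%90)
P('knob tri',tri(b,T(101,240),a,S(176,318)));P('knob sc',atz(a,*S(176,318),.064));P('knob top',atz(b,*T(101,240),.064))
k=[atz(b,*T(*p),.014) for p in((118,40),(240,75),(150,355),(28,322))]
ks=[atz(a,*S(*p),.014) for p in((30,285),(128,222),(294,420),(185,490))]
for k in(k,ks):
  P('clamp',k)
  for i in range(4):
    d=k[(i+1)%4]-k[i]; print(np.linalg.norm(d),np.degrees(np.arctan2(d[1],d[0]))%90)
# fixed jaw top corners z=.03 ; moving jaw
P('fixed jaw',[atz(b,*T(*p),.03) for p in((118,52),(112,90),(205,116),(214,80))])
P('mov jaw',[atz(b,*T(*p),.03) for p in((97,124),(90,152),(180,180),(192,152))])
E
```

```text
sq disc tri [ 0.4699 -0.1766  0.0567]
 top z.058 [ 0.47   -0.1766  0.058 ]
 scene [ 0.4692 -0.1758  0.058 ]
depth [ 0.4696 -0.1776  0.0592]
corners [[ 0.4815 -0.159   0.052 ]
 [ 0.4877 -0.1891  0.052 ]
 [ 0.46   -0.1949  0.052 ]
 [ 0.4529 -0.1662  0.052 ]]
c [ 0.4705 -0.1773  0.052 ]
0.030794712503545693 11.698440268164589
0.028345026485677154 11.853171973650007
0.02958279757691811 13.990513852204543
0.029557183609333997 14.242805692641781
knob tri [ 0.5163 -0.025   0.0637]
knob sc [ 0.5163 -0.0248  0.064 ]
knob top [ 0.5163 -0.0251  0.064 ]
clamp [[ 0.6162 -0.0207  0.014 ]
 [ 0.5986 -0.0804  0.014 ]
 [ 0.464  -0.038   0.014 ]
 [ 0.4799  0.0212  0.014 ]]
0.06220084913395041 73.50225409866705
0.14110747223254083 72.51705426660627
0.06131027683535917 74.94303018068628
0.14263623501396622 72.89317164913638
clamp [[ 0.6164 -0.0227  0.014 ]
 [ 0.602  -0.0811  0.014 ]
 [ 0.4602 -0.0355  0.014 ]
 [ 0.4791  0.0217  0.014 ]]
0.06015372198747597 76.18864572987547
0.14898197263876278 72.16684734047723
0.06025907843740629 71.71835857446135
0.1442915714051764 72.06692420807835
fixed jaw [[ 0.6078 -0.0243  0.03  ]
 [ 0.5896 -0.0217  0.03  ]
 [ 0.5768 -0.0663  0.03  ]
 [ 0.594  -0.0704  0.03  ]]
mov jaw [[ 0.5734 -0.0147  0.03  ]
 [ 0.56   -0.0115  0.03  ]
 [ 0.5464 -0.0547  0.03  ]
 [ 0.5597 -0.0603  0.03  ]]
```

```bash
cat > g.py <<'E'
from h import *
def go(P,ang):
    "units to TCP target P with opening axis at ang deg (mod 180): spin first, then shifts in turned axes"
    s=env.state(); R=Ro.from_euler('xyz',s['ee_rot']).as_matrix()
    z=R[:,2]; cur=np.degrees(np.arctan2(z[1],z[0]))
    d=(ang-cur+90)%180-90           # world turn about +z; tool x is down
    sp=-np.radians(d)/.08
    R2=R@Ro.from_rotvec([-np.radians(d),0,0]).as_matrix()
    t=R2.T@(np.array(P)-s['position'])/.025
    print('t',s['clock'],'pos',s['position'].round(4),'x',R[:,0].round(3),'ang',cur.round(2),'q7',s['joints'].round(2)[-1],'gap',s['finger_gap'].round(4),'F',s['force'].round(1))
    print('spin rows',sp.round(2),'shift x,y,z',t.round(2))
E
python3 -c "
from g import *
go([.48,-.04,.22],72.8)
go([.5163,-.025,.13],72.8)"
```

```text
Traceback (most recent call last):
  File "g.py", line 10, in go
    print('t',s['clock'],'pos',s['position'].round(4),'x',R[:,0].round(3),'ang',cur.round(2),'q7',s['joints'].round(2)[-1],'gap',s['finger_gap'].round(4),'F',s['force'].round(1))
                                                                                                                                 ^^^^^^^^^^^^^^^^^^^^^
AttributeError: 'float' object has no attribute 'round'
```

```bash
sed -i "s/s\['finger_gap'\].round(4)/round(s['finger_gap'],4)/" g.py
python3 -c "
from g import *
go([.48,-.04,.22],72.8)
go([.5163,-.025,.13],72.8)"
```

```text
t 0.1 pos [ 0.2509 -0.5989  0.2177] x [-0.001  0.002 -1.   ] ang -67.27 q7 -0.21 gap 0.0852 F [ 0.1 -0.  -0.3]
spin rows 8.71 shift x,y,z [ -0.06   2.14 -24.07]
t 0.1 pos [ 0.2509 -0.5989  0.2177] x [-0.001  0.002 -1.   ] ang -67.27 q7 -0.21 gap 0.0852 F [ 0.1 -0.  -0.3]
spin rows 8.71 shift x,y,z [  3.54   3.36 -25.06]
```

Emit:
apply_moves(plan=[0,0,0,0,0.97,0,0,0,0,0.97,0,0,0,0,0.97,0,0,0,0,0.97,0,0,0,0,0.97,0,0,0,0,0.97,0,0,0,0,0.97,0,0,0,0,0.97,0,0,0,0,0.97,0,0,0,0,0])

```text
clock: 0.93
position: [0.2511, -0.5991, 0.2181]
ee_rot: [-2.33, 1.57, 2.078]
force: [0.7, -0.3, -0.2]
finger_gap: 0.0853
```

Emit:
apply_moves(plan=[0,0,0.1,-1,0,0,0,0.1,-1,0,0,0,0.1,-1,0,0,0,0.1,-1,0,0,0,0.1,-1,0,0,0,0.1,-1,0,0,0,0.1,-1,0,0,0,0.1,-1,0,0,0,0.1,-1,0,0,0,0.1,-1,0])

```text
clock: 1.77
position: [0.3495, -0.3669, 0.2186]
ee_rot: [-1.606, 1.57, 2.808]
force: [-0.8, -0.2, 1.2]
finger_gap: 0.0851
```

Emit:
apply_moves(plan=[0,0,0.1,-1,0,0,0,0.1,-1,0,0,0,0.1,-1,0,0,0,0.1,-1,0,0,0,0.1,-1,0,0,0,0.1,-1,0,0,0,0.1,-1,0,0,0,0.1,-1,0,0,0,0.1,-1,0,0,0,0,0,0])

```text
clock: 2.6
position: [0.4396, -0.1547, 0.219]
ee_rot: [2.735, 1.568, 0.872]
force: [1.2, -0.2, -0.1]
finger_gap: 0.0855
```

```bash
python3 -c "
from g import *
go([.5163,-.025,.15],72.8)"
```

```text
t 2.6 pos [ 0.4396 -0.1547  0.219 ] x [ 0.001  0.002 -1.   ] ang -106.72 q7 -1.68 gap 0.0855 F [ 1.2 -0.2 -0.1]
spin rows 0.1 shift x,y,z [ 2.77  1.39 -5.86]
```

Emit:
apply_moves(plan=[0,0,0.2,-0.9,0.1,0,0,0.2,-0.9,0,0,0,0.2,-0.9,0,0,0,0.2,-0.9,0,0,0,0.2,-0.9,0,0,0,0.2,-0.9,0,0,0,0.2,-0.45,0,0,0,0,0,0])

```text
clock: 3.27
position: [0.5168, -0.0283, 0.2189]
ee_rot: [2.819, 1.569, 0.945]
force: [-0.6, -0.1, 0.2]
finger_gap: 0.0849
```

```bash
python3 -c "
from g import *
import pickle
c=cam('wrist'); pickle.dump(c,open('w1.pkl','wb')); save(c,'w1.png',None,1.25)
go([.5163,-.025,.15],72.8)
print(proj(c,[.5163,-.025,.064]),proj(c,[.5691,-.0392,.014]),c['M'].round(3).tolist())"
```

```text
t 3.3167 pos [ 0.5157 -0.0301  0.2186] x [-0.     0.001 -1.   ] ang -107.48 q7 -2.05 gap 0.0854 F [ 0.6  0.1 -1. ]
spin rows -0.06 shift x,y,z [ 2.74 -0.04 -0.2 ]
[319.45269472 184.05503427] [317.96626121 131.08887058] [[-0.298, -0.918, -0.261, 0.585], [-0.954, 0.286, 0.083, -0.05], [-0.002, 0.274, -0.962, 0.374], [0.0, 0.0, 0.0, 1.0]]
```

View pics/w1.png

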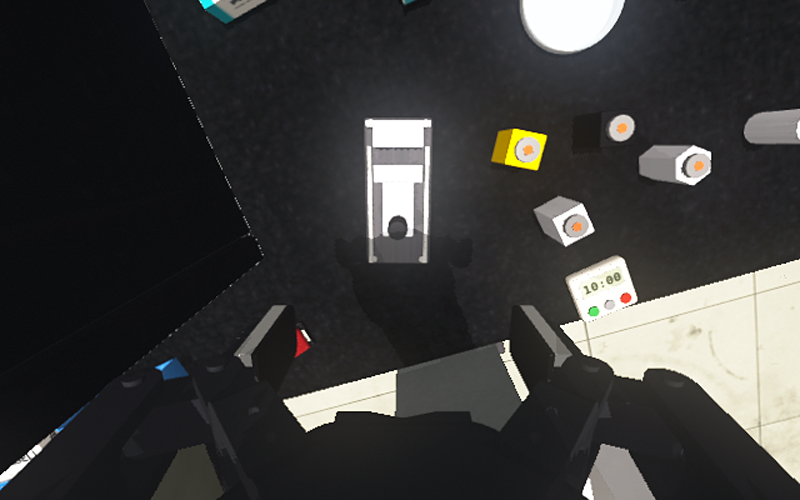

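```bash
python3 -c "
from g import *
import pickle
c=pickle.load(open('w1.pkl','rb')); save(c,'w1c.png',(280,85,360,220),4)
k=[atz(c,u/1.25,v/1.25,.014) for u,v in((366,120),(432,120),(431,263),(369,263))]
print(np.round(k,4)); 
for i in range(4):
    d=k[(i+1)%4]-k[i]; print(np.linalg.norm(d),np.degrees(np.arctan2(d[1],d[0]))%90)
print(atz(c,317.6,180,.064),atz(c,460,181,.058))"
```

```text
[[ 0.6167 -0.023   0.014 ]
 [ 0.598  -0.0827  0.014 ]
 [ 0.4614 -0.0422  0.014 ]
 [ 0.4808  0.0202  0.014 ]]
0.06248050118536278 72.6354492192645
0.1425062591132205 73.49161908126996
0.06531979697992546 72.68059068811277
0.14254358010186954 72.35010736980794
[ 0.52127506 -0.02442959  0.064     ] [ 0.47127982 -0.17655012  0.058     ]
```

View pics/w1c.png

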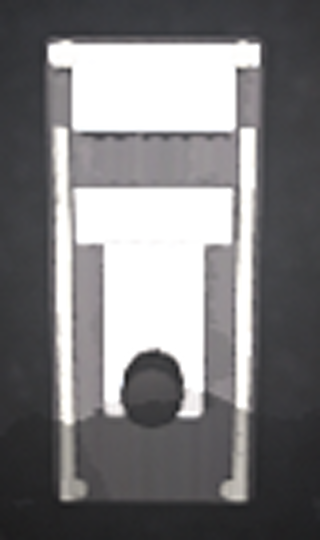

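Emit:
apply_moves(plan=[0,0.9,0,-0.2,0,0,0.9,0,0,0,0,0.9,0,0,0,0,0.9,0,0,0,0,0.9,0,0,0,0,0.5,0,0,0,0,0,0,0,0])

```text
clock: 3.9
position: [0.514, -0.0279, 0.091]
ee_rot: [-1.262, 1.565, 3.14]
force: [-0.6, 0.1, -0.6]
finger_gap: 0.0856
```

```bash
python3 -c "
from g import *
go([.517,-.025,.041],72.8)"
```

```text
t 3.9 pos [ 0.514  -0.0279  0.091 ] x [-0.006  0.    -1.   ] ang -107.77 q7 -2.18 gap 0.0856 F [-0.6  0.1 -0.6]
spin rows -0.13 shift x,y,z [ 2.    0.09 -0.15]
```

Emit:
apply_moves(plan=[0,0.6,0.1,-0.12,-0.1,0,0.6,0,0,0,0,0.6,0,0,0,0,0.2,0,0,0,0,0,0,0,0,0,0,0,0,0])

```text
clock: 4.4
position: [0.5207, -0.0247, 0.0446]
ee_rot: [1.603, 1.57, -0.27]
force: [-0.5, 0.2, -0.5]
finger_gap: 0.0855
```

```bash
python3 -c "
from g import *
go([.517,-.025,.041],72.8)"
```

```text
t 4.4 pos [ 0.5207 -0.0247  0.0446] x [ 0.001 -0.    -1.   ] ang -107.29 q7 -2.23 gap 0.0855 F [-0.5  0.2 -0.5]
spin rows -0.02 shift x,y,z [ 0.14 -0.14  0.05]
```

Emit:
apply_moves(plan=[0,0.14,-0.08,0,0,0.5,0,0,0,0,1,0,0,0,0,1,0,0,0,0,1,0,0,0,0,1,0,0,0,0,1,0,0,0,0,1,0,0,0,0,1,0,0,0,0])

```text
clock: 5.15
position: [0.5187, -0.0233, 0.0406]
ee_rot: [2.319, 1.57, 0.447]
force: [-1.2, 2.1, 4.9]
finger_gap: 0.0147
```

```bash
python3 -c "
from g import *
go([.517,-.025,.041],72.8)"
```

```text
t 5.15 pos [ 0.5187 -0.0233  0.0406] x [ 0.001  0.    -1.   ] ang -107.25 q7 -2.24 gap 0.0147 F [-1.2  2.1  4.9]
spin rows -0.01 shift x,y,z [-0.01 -0.05  0.09]
```

```bash
python3 -c "
from g import *
c=cam('wrist'); d=cam('scene')
im=np.hstack([cv2.resize(c['image'][100:400,160:480],None,fx=1.2,fy=1.2),cv2.resize(d['image'][200:325,210:370],None,fx=2.5,fy=2.88)])
cv2.imwrite('pics/w2.png',im[:,:,::-1])
go([.517,-.025,.041],72.8)"
```

```text
t 5.25 pos [ 0.5187 -0.0233  0.0406] x [ 0.001  0.    -1.   ] ang -107.26 q7 -2.24 gap 0.0142 F [-0.9  1.9  4.9]
spin rows -0.01 shift x,y,z [-0.02 -0.04  0.08]
```

View pics/w2.png

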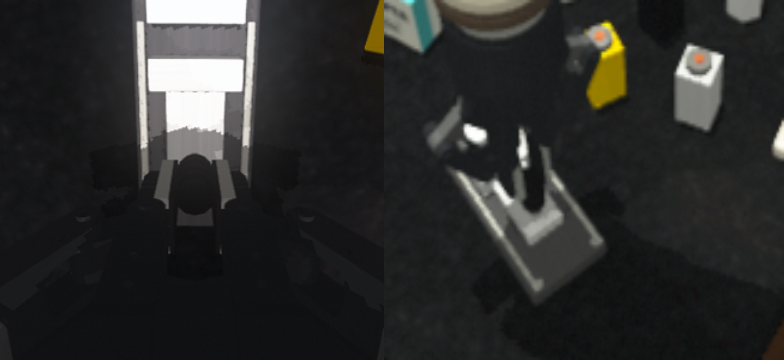

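The left half shows the knob held between the pads. It sits slightly toward the jaw side of them. Now I'll pull the jaw back.

Emit:
apply_moves(plan=[1,0,-0.15,0,0,1,0,-0.15,0,0,1,0,-0.15,0,0,1,0,-0.15,0,0,1,0,0,0,0])

```text
clock: 5.67
position: [0.5038, -0.0186, 0.0406]
ee_rot: [2.39, 1.57, 0.518]
force: [1.3, 3.4, 5.2]
finger_gap: 0.0149
```

```bash
python3 -c "
from g import *
go([.517,-.025,.041],72.8)"
```

```text
t 5.6667 pos [ 0.5038 -0.0186  0.0406] x [ 0.001  0.    -1.   ] ang -107.24 q7 -2.25 gap 0.0149 F [1.3 3.4 5.2]
spin rows -0.01 shift x,y,z [-0.02  0.58  0.09]
```

Emit:
apply_moves(plan=[1,0,-0.12,0,0,1,0,-0.08,0,0,1,0,0,0,0])

```text
clock: 5.92
position: [0.5007, -0.0176, 0.0407]
ee_rot: [2.0, 1.567, 0.128]
force: [7.2, 2.4, 0.9]
finger_gap: 0.0147
```

```bash
python3 -c "
from g import *
go([.517,-.025,.041],72.8)"
```

```text
t 5.9167 pos [ 0.5007 -0.0176  0.0407] x [ 0.004  0.    -1.   ] ang -107.26 q7 -2.26 gap 0.0147 F [7.2 2.4 0.9]
spin rows -0.01 shift x,y,z [-0.01  0.71  0.09]
```

Emit:
apply_moves(plan=[1,0,-0.1,0,0,1,0,-0.1,0,0,1,0,0,0,0])

```text
clock: 6.17
position: [0.5007, -0.0176, 0.0409]
ee_rot: [1.928, 1.559, 0.055]
force: [19.7, -0.9, -14.8]
finger_gap: 0.0145
```

```bash
python3 -c "
from g import *
go([.517,-.025,.041],72.8)"
```

```text
t 6.1667 pos [ 0.5007 -0.0176  0.0409] x [ 0.012  0.001 -1.   ] ang -107.33 q7 -2.26 gap 0.0145 F [ 19.7  -0.9 -14.8]
spin rows -0.03 shift x,y,z [0.   0.71 0.09]
```

Emit:
apply_moves(plan=[1,0,0.15,0,0,0.5,0,0,0,0,0,0,0,0,0,0,0,0,0,0,0,0,0,0,0,0,0,0,0,0])

```text
clock: 6.67
position: [0.4968, -0.0179, 0.0398]
ee_rot: [-1.053, 1.569, -2.925]
force: [0.3, 1.0, -0.1]
finger_gap: 0.0743
```

Emit:
apply_moves(plan=[0,-0.3,0,0,0,0,-0.7,0,0,0,0,-1,0,0,0,0,-1,0,0,0,0,-1,0,0,0,0,-1,0,0,0,0,0,0,0,0])

```text
clock: 7.25
position: [0.5012, -0.0172, 0.1703]
ee_rot: [1.712, 1.563, -0.16]
force: [1.4, -0.0, -0.6]
finger_gap: 0.0852
```

```bash
python3 -c "
from g import *
c=cam('wrist')
import pickle; pickle.dump(c,open('w3.pkl','wb'))
save(c,'w3.png',(240,0,560,240),2.5)
go([.470,-.177,.16],102.9)"
```

```text
t 7.3 pos [ 0.5    -0.0176  0.1682] x [ 0.006 -0.001 -1.   ] ang -107.28 q7 -2.11 gap 0.0852 F [ 0.7 -0.6 -0.4]
spin rows -6.58 shift x,y,z [ 0.33 -2.6   5.95]
```

View pics/w3.png

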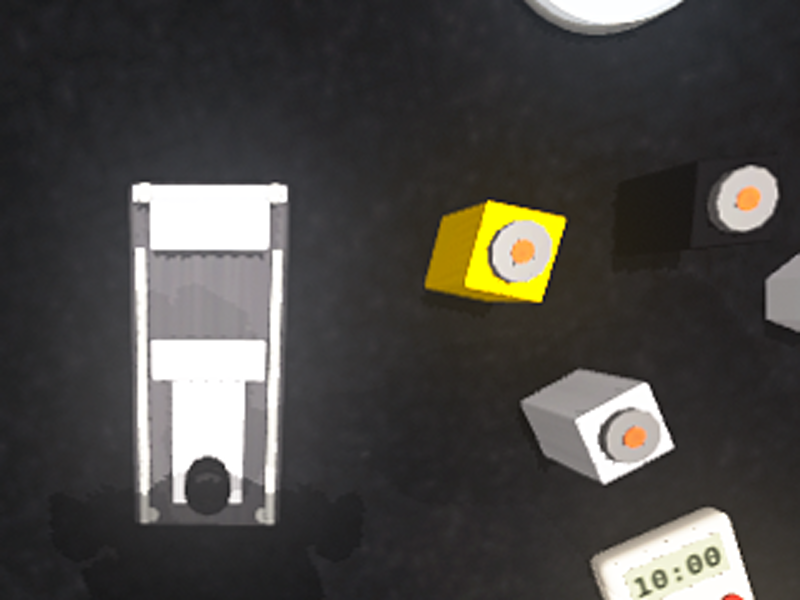

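```bash
python3 -c "
from g import *
import pickle
c=pickle.load(open('w3.pkl','rb'))
T=lambda p,z:atz(c,240+(p[0]+.5)/2.5-.5,(p[1]+.5)/2.5-.5,z)
f=[T(p,.03) for p in((152,250),(270,249))];m=[T(p,.03) for p in((152,340),(266,340))]
print(np.round(f+m,4)); X=np.array([np.cos(np.radians(-17.2)),np.sin(np.radians(-17.2)),0])
print('gap',X@(np.mean(f,0)-np.mean(m,0)),'mid',(np.mean(f+m,0)).round(4),'seat',(np.mean(f,0)-.015*X).round(4))
for a in(f,m): d=a[0]-a[1]; print(np.degrees(np.arctan2(d[1],d[0])))
k=[T(p,.014) for p in((133,186),(287,186),(274,523),(137,523))]; print('bedctr+31',(np.mean(k,0)+.031*X).round(4))
for i in range(4):
    d=k[(i+1)%4]-k[i]; print(np.linalg.norm(d),np.degrees(np.arctan2(d[1],d[0]))%90)
q=[T(p,.052) for p in((649,381),(673,443),(605,483),(575,418))]
print(np.mean(q,0).round(4),T((634,437),.058).round(4))
for i in range(4):
    d=q[(i+1)%4]-q[i]; print(np.linalg.norm(d),np.degrees(np.arctan2(d[1],d[0]))%90)
"
```

```text
[[ 0.5909 -0.0231  0.03  ]
 [ 0.5776 -0.0672  0.03  ]
 [ 0.5581 -0.0122  0.03  ]
 [ 0.5445 -0.0561  0.03  ]]
gap 0.034662433320265834 mid [ 0.5678 -0.0396  0.03  ] seat [ 0.5699 -0.0407  0.03  ]
73.21693921703967
72.75896863370421
bedctr+31 [ 0.5703 -0.0395  0.014 ]
0.0620557040945706 72.75147861237774
0.14241549529684222 72.07154470932451
0.0623062420528231 72.7703639353946
0.14243922359450273 71.97087295189777
[ 0.4717 -0.1782  0.052 ] [ 0.4709 -0.178   0.058 ]
0.027428596901315633 11.849051996006466
0.02914174312596824 16.270811139984204
0.03009400425219413 13.617984336023433
0.029986695217492906 11.076519626958614
```

Emit:
apply_moves(plan=[0,0,0,0,-0.94,0,0,0,0,-0.94,0,0,0,0,-0.94,0,0,0,0,-0.94,0,0,0,0,-0.94,0,0,0,0,-0.94,0,0,0,0,-0.94])

```text
clock: 7.88
position: [0.497, -0.0176, 0.1643]
ee_rot: [-1.858, 1.569, 3.084]
force: [0.2, -0.4, 0.5]
finger_gap: 0.0856
```

Emit:
apply_moves(plan=[0,0,-0.4,0.9,0,0,0,-0.4,0.9,0,0,0,-0.4,0.9,0,0,0,-0.4,0.9,0,0,0,-0.4,0.9,0,0,0,-0.4,0.9,0,0,0.3,-0.2,0.55,0,0,0,0,0,0,0,0,0,0,0])

```text
clock: 8.63
position: [0.4668, -0.1768, 0.1565]
ee_rot: [-2.47, 1.568, 2.466]
force: [0.1, 0.6, 0.4]
finger_gap: 0.0857
```

```bash
python3 -c "
from g import *
go([.4705,-.1775,.10],103)"
```

```text
t 8.6333 pos [ 0.4668 -0.1768  0.1565] x [-0.002  0.002 -1.   ] ang -77.21 q7 -1.29 gap 0.0857 F [0.1 0.6 0.4]
spin rows -0.05 shift x,y,z [2.26 0.14 0.06]
```

Emit:
apply_moves(plan=[0,0.8,0.14,0.06,-0.05,0,0.8,0,0,0,0,0.8,0,0,0,0,0.8,0,0,0,0,0.5,0,0,0,0,0,0,0,0,0,0,0,0,0])

```text
clock: 9.22
position: [0.4715, -0.1761, 0.0649]
ee_rot: [-2.709, 1.569, 2.234]
force: [0.4, 0.1, 0.0]
finger_gap: 0.0855
```

```bash
python3 -c "
from g import *
go([.4705,-.1775,.029],103)"
```

```text
t 9.2167 pos [ 0.4715 -0.1761  0.0649] x [-0.001  0.001 -1.   ] ang -76.77 q7 -1.4 gap 0.0855 F [0.4 0.1 0. ]
spin rows 0.05 shift x,y,z [ 1.44 -0.05  0.05]
```

Emit:
apply_moves(plan=[0,0.6,0,0,0,0,0.6,0,0,0,0,0.24,0,0.05,0,0,0,0,0,0,0.4,0,0,0,0,0.6,0,0,0,0,1,0,0,0,0,1,0,0,0,0,1,0,0,0,0,1,0,0,0,0])

```text
clock: 10.05
position: [0.4724, -0.179, 0.0301]
ee_rot: [0.772, 1.57, -0.57]
force: [-0.7, 0.6, 5.5]
finger_gap: 0.0285
```

Emit:
apply_moves(plan=[1,0,0,0,0,1,0,0,0,0])

```text
clock: 10.22
position: [0.4724, -0.179, 0.0301]
ee_rot: [0.766, 1.57, -0.575]
force: [-1.7, 0.5, 5.8]
finger_gap: 0.0283
```

```bash
python3 -c "
from g import *
go([.4705,-.1775,.029],103)"
```

```text
t 10.2167 pos [ 0.4724 -0.179   0.0301] x [ 0.001 -0.001 -1.   ] ang -76.88 q7 -1.44 gap 0.0283 F [-1.7  0.5  5.8]
spin rows 0.03 shift x,y,z [ 0.04 -0.06 -0.08]
```

Emit:
apply_moves(plan=[1,-0.4,0,0,0,1,-1,0,0,0,1,-1,0,0,0,1,-1,0,0,0,1,-1,0,0,0,1,0,0,0,0])

```text
clock: 10.72
position: [0.4751, -0.1797, 0.1443]
ee_rot: [0.887, 1.563, -0.455]
force: [1.2, -0.5, -1.3]
finger_gap: 0.0284
```

Emit:
apply_moves(plan=[1,0,0,0,0.94,1,0,0,0,0.94,1,0,0,0,0.94,1,0,0,0,0.94,1,0,0,0,0.94,1,0,0,0,0.94,1,0,0,0,0.94,1,0,0,0,0])

```text
clock: 11.38
position: [0.4714, -0.1787, 0.1391]
ee_rot: [-1.396, 1.57, 3.016]
force: [0.4, -0.7, -0.3]
finger_gap: 0.0288
```

```bash
python3 -c "
from g import *
c=cam('wrist'); import pickle; pickle.dump(c,open('w4.pkl','wb'))
save(c,'w4.png',(220,200,420,350),4)
go([.5678,-.040,.135],72.8)"
```

```text
t 11.4333 pos [ 0.4715 -0.1788  0.1391] x [-0.  0. -1.] ang -106.96 q7 -1.78 gap 0.028 F [-0.1  0.6 -0.8]
spin rows 0.05 shift x,y,z [ 0.16  2.04 -6.44]
```

View pics/w4.png

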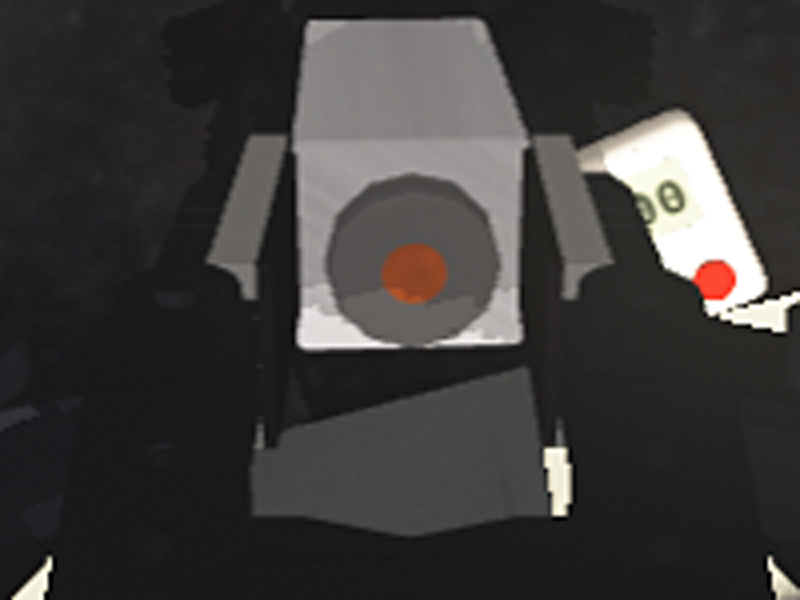

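```bash
python3 -c "
from g import *
import pickle
c=pickle.load(open('w4.pkl','rb')); Tc=c['T_tool_cam']
c['M']=Tc
# plane tool x = h
def at(p,h):
    x=ray(c,220+(p[0]+.5)/4-.5,200+(p[1]+.5)/4-.5); d=Tc[:3,:3]@np.array([*x,1]); o=Tc[:3,3]; return o+d*(h-o[0])/d[0]
print(at((413,273),-.028).round(4)); q=[at(p,-.022) for p in((296,143),(526,143),(522,346),(298,348))]; print(np.round(q,4),np.mean(q,0).round(4))
e=q[1]-q[0];print(np.degrees(np.arctan2(e[1],e[2])))
"
```

```text
[-0.028  -0.0011  0.0005]
[[-0.022   0.0137 -0.0142]
 [-0.022   0.0137  0.0146]
 [-0.022  -0.0153  0.0149]
 [-0.022  -0.0157 -0.0147]] [-0.022  -0.0009  0.0002]
0.006026616226430495
```

Emit:
apply_moves(plan=[1,0,0.3,-0.9,0,1,0,0.3,-0.9,0,1,0,0.3,-0.9,0,1,0,0.3,-0.9,0,1,0,0.3,-0.9,0,1,0,0.3,-0.9,0,1,0,0.26,-0.9,0,1,0,0,-0.14,0,1,0,0,0,0,1,0,0,0,0])

```text
clock: 12.27
position: [0.5677, -0.0405, 0.1388]
ee_rot: [-0.977, 1.57, -2.843]
force: [0.1, -0.8, -1.2]
finger_gap: 0.0279
```

```bash
python3 -c "
from g import *
go([.5685,-.0397,.085],72.8)"
```

```text
t 12.2667 pos [ 0.5677 -0.0405  0.1388] x [-0.001 -0.    -1.   ] ang -106.95 q7 -2.11 gap 0.0279 F [ 0.1 -0.8 -1.2]
spin rows 0.05 shift x,y,z [ 2.15  0.03 -0.04]
```

Emit:
apply_moves(plan=[1,0.6,0.03,-0.04,0.05,1,0.6,0,0,0,1,0.6,0,0,0,1,0.6,0,0,0,1,0.4,0,0,0,1,0,0,0,0,1,0,0,0,0])

```text
clock: 12.85
position: [0.5686, -0.0404, 0.0689]
ee_rot: [-1.1, 1.569, -2.973]
force: [-0.1, -0.4, -0.8]
finger_gap: 0.0281
```

```bash
python3 -c "
from g import *
go([.5685,-.0397,.0445],72.8)
c=cam('wrist'); import pickle; pickle.dump(c,open('w5.pkl','wb'))
save(c,'w5.png',(240,120,400,320),3)"
```

```text
t 12.85 pos [ 0.5686 -0.0404  0.0689] x [-0.001 -0.    -1.   ] ang -107.33 q7 -2.17 gap 0.0281 F [-0.1 -0.4 -0.8]
spin rows -0.03 shift x,y,z [ 0.97 -0.01 -0.03]
```

View pics/w5.png

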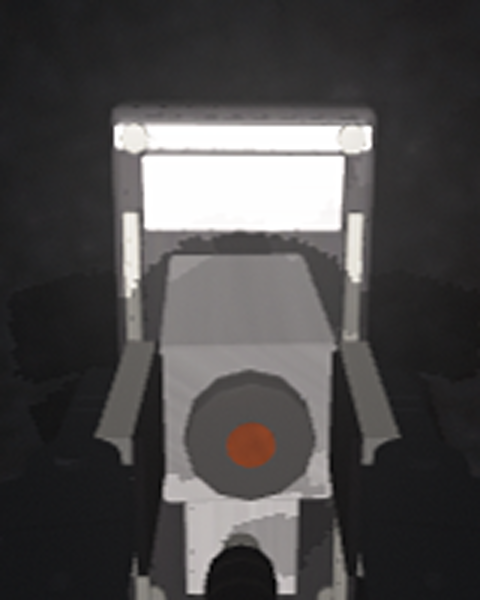

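```bash
python3 -c "
from g import *
import pickle
c=pickle.load(open('w5.pkl','rb'))
a=np.radians(-17.2);X=np.array([np.cos(a),np.sin(a),0]);Y=np.array([-np.sin(a),np.cos(a),0])
T=lambda p,z:atz(c,240+(p[0]+.5)/3-.5,120+(p[1]+.5)/3-.5,z)
f=np.mean([T((142,231),.03),T((343,231),.03)],0)
for n,p,z in(('fixed L',(142,231),.03),('R',(343,231),.03),('chuckbot L',(168,254),.0388),('R',(300,254),.0388),('top L',(160,344),.0908),('topR',(333,344),.0908),('top nL',(163,499),.0908),('nR',(330,497),.0908),('dot',(250,445),.0968)):
    d=T(p,z)-f; print(n,(d@X*1000).round(1),(d@Y*1000).round(1))
"
```

```text
fixed L 0.1 23.5
R -0.1 -23.5
chuckbot L -2.8 16.7
R -2.9 -12.9
top L -2.3 13.5
topR -2.4 -15.3
top nL -31.9 13.9
nR -31.5 -15.5
dot -17.8 -1.4
```

Emit:
apply_moves(plan=[1,0.3,0,0,0,1,0.3,0,0,0,1,0.2,0,0,0,1,0.1,0,0,0,1,0.06,0,0,0,1,0,0,0,0])

```text
clock: 13.4
position: [0.569, -0.0392, 0.0448]
ee_rot: [-1.465, 1.57, 2.946]
force: [0.5, -0.4, -0.8]
finger_gap: 0.028
```

```bash
python3 -c "
from g import *
go([.5685,-.0397,.0445],72.8)"
```

```text
t 13.4 pos [ 0.569  -0.0392  0.0448] x [-0.001  0.    -1.   ] ang -107.26 q7 -2.19 gap 0.028 F [ 0.5 -0.4 -0.8]
spin rows -0.01 shift x,y,z [ 0.01 -0.01  0.02]
```

Emit:
apply_moves(plan=[1,0.04,0,0,0,1,0.03,0,0,0,1,0,0,0,0])

```text
clock: 13.65
position: [0.5697, -0.0392, 0.0442]
ee_rot: [1.579, 1.57, -0.294]
force: [-0.9, -0.4, 3.8]
finger_gap: 0.0283
```

Emit:
apply_moves(plan=[0.8,0,0,0,0,0.6,0,0,0,0,0.4,0,0,0,0,0,0,0,0,0,0,0,0,0,0,0,0,0,0,0,0,0,0,0,0])

```text
clock: 14.23
position: [0.5693, -0.0394, 0.0434]
ee_rot: [-2.061, 1.571, 2.35]
force: [-0.5, 0.4, 0.4]
finger_gap: 0.085
```

Emit:
apply_moves(plan=[0,-0.3,0,0,0,0,-0.7,0,0,0,0,-1,0,0,0,0,-1,0,0,0,0,-1,0,0,0,0,-1,-0.6,0,0,0,0,-0.6,0,0,0,0,-0.6,0,0,0,0,-0.3,0,0,0,0,0,0,0])

```text
clock: 15.07
position: [0.5177, -0.0233, 0.1688]
ee_rot: [-0.436, 1.57, -2.307]
force: [-0.2, -0.6, -1.1]
finger_gap: 0.0855
```

```bash
python3 -c "
from g import *
c=cam('wrist'); a=cam('scene'); import pickle; pickle.dump((c,a),open('w6.pkl','wb'))
A=cv2.resize(c['image'][0:200,250:410],None,fx=2.5,fy=2.5);B=cv2.resize(a['image'][225:315,225:305],None,fx=5,fy=5)
B=cv2.copyMakeBorder(B,0,50,0,0,cv2.BORDER_CONSTANT)
im=np.zeros((500,800,3),np.uint8); im[:500,:400]=A; im[:500,400:800]=B
cv2.imwrite('pics/w6.png',im[:,:,::-1])
go([.505,-.020,.04],72.8)
print(proj(c,[.569,-.0395,.07]),proj(c,[.497,-.0175,.064]))"
```

```text
t 15.1667 pos [ 0.5196 -0.0241  0.1687] x [ 0.001 -0.    -1.   ] ang -107.28 q7 -2.1 gap 0.0852 F [-0.6  0.   0.6]
spin rows -0.02 shift x,y,z [ 5.15 -0.61  0.02]
[322.12991237 136.5680938 ] [322.39580653 216.30906914]
```

View pics/w6.png

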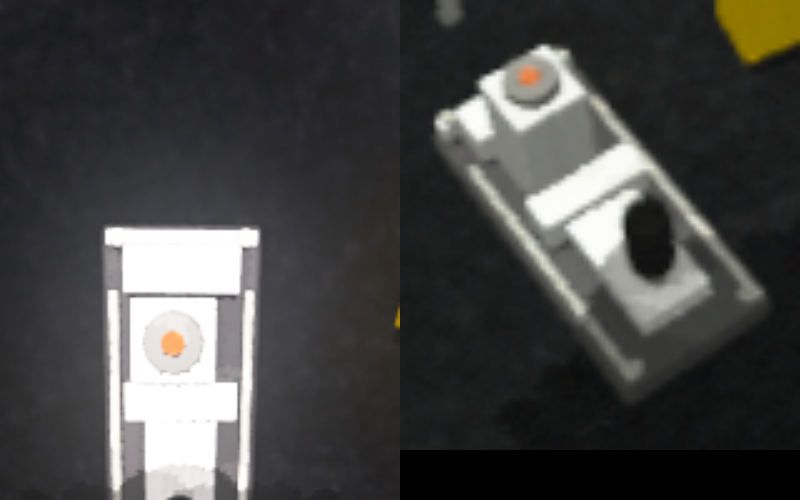

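```bash
python3 -c "
from g import *
import pickle
c,s=pickle.load(open('w6.pkl','rb'))
a=np.radians(-17.2);X=np.array([np.cos(a),np.sin(a),0]);Y=np.array([-np.sin(a),np.cos(a),0])
T=lambda p,z:atz(c,250+(p[0]+.5)/2.5-.5,(p[1]+.5)/2.5-.5,z)
S=lambda p,z:atz(s,225+(p[0]-400+.5)/5-.5,225+(p[1]+.5)/5-.5,z)
f=np.mean([T((123,295),.03),T((241,294),.03)],0)
for n,p,z in(('bedL',(105,228),.014),('bedR',(259,228),.014),('fixL',(123,295),.03),('fixR',(241,294),.03),('mL',(124,383),.03),('mR',(239,382),.03),('cL',(130,297),.066),('cR',(215,297),.066),('cL2',(130,382),.066),('cR2',(217,382),.066),('dot',(173,343),.072)):
    d=T(p,z)-f; print(n,(d@X*1000).round(1),(d@Y*1000).round(1))
print('scene')
for n,p,z in(('bedL',(436,140),.014),('bedR',(564,50),.014),('bedR2',(770,300),.014),('bedL2',(630,400),.014),('mL',(525,208),.03),('mR',(632,146),.03),('dot',(528,76),.072),('cnL',(515,128),.066),('cnR',(588,97),.066),('cfL',(478,84),.066),('cfR',(553,46),.066)):
    d=S(p,z)-f; print(n,(d@X*1000).round(1),(d@Y*1000).round(1))
"
```

```text
bedL 25.9 31.2
bedR 25.9 -31.3
fixL -0.2 23.2
fixR 0.2 -23.2
mL -34.7 23.6
mR -34.3 -23.2
cL -0.6 18.1
cR -0.6 -11.3
cL2 -29.9 18.7
cR2 -29.9 -12.4
dot -15.8 3.2
scene
bedL 21.3 33.1
bedR 28.4 -31.6
bedR2 -121.3 -28.7
bedL2 -123.5 35.4
mL -39.4 25.9
mR -40.6 -21.9
dot -17.3 4.4
cnL -30.6 19.1
cnR -35.4 -9.9
cfL -4.3 19.5
cfR -6.4 -12.5
```

The left half shows the chuck upright between the jaws. Both views put it about 2–3 mm to +y of the middle (wrist 3.2 mm, scene 2.2 mm). I'll regrip it and shift it 2.7 mm.

```bash
python3 -c "
from g import *
go([.5691,-.0394,.08],72.8)"
```

```text
t 15.1667 pos [ 0.5196 -0.0241  0.1687] x [ 0.001 -0.    -1.   ] ang -107.28 q7 -2.1 gap 0.0852 F [-0.6  0.   0.6]
spin rows -0.02 shift x,y,z [ 3.55  2.07 -0.  ]
```

Emit:
apply_moves(plan=[0,0,0.7,0,0,0,0,0.7,0,0,0,0,0.67,0,0,0,0.7,0,0,0,0,0.7,0,0,0,0,0.7,0,0,0,0,0.7,0,0,0,0,0.7,0,0,0,0,0,0,0,0,0,0,0,0,0])

```text
clock: 16.0
position: [0.5683, -0.0392, 0.0798]
ee_rot: [-1.562, 1.568, 2.848]
force: [-0.3, 0.3, 0.0]
finger_gap: 0.0854
```

```bash
python3 -c "
from g import *
go([.5691,-.0394,.0445],72.8)"
```

```text
t 16.0 pos [ 0.5683 -0.0392  0.0798] x [-0.002  0.001 -1.   ] ang -107.29 q7 -2.16 gap 0.0854 F [-0.3  0.3  0. ]
spin rows -0.02 shift x,y,z [ 1.41  0.04 -0.  ]
```

Emit:
apply_moves(plan=[0,0.6,0,0,0,0,0.6,0,0,0,0,0.2,0,0,0,0,0,0,0,0,0.4,0,0,0,0,0.6,0,0,0,0,1,0,0,0,0,1,0,0,0,0,1,0,0,0,0,1,0,0,0,0])

```text
clock: 16.83
position: [0.5694, -0.039, 0.047]
ee_rot: [1.754, 1.569, -0.118]
force: [-0.5, -0.2, 4.9]
finger_gap: 0.028
```

```bash
python3 -c "
from g import *
go([.5691,-.0394,.0445],72.8)"
```

```text
t 16.8333 pos [ 0.5694 -0.039   0.047 ] x [ 0.002 -0.    -1.   ] ang -107.27 q7 -2.19 gap 0.028 F [-0.5 -0.2  4.9]
spin rows -0.02 shift x,y,z [ 0.1  -0.01  0.02]
```

Emit:
apply_moves(plan=[1,-0.12,0,0,0,1,0,-0.04,0.11,0,1,0,0,0,0,1,0.14,0,0,0,1,0,0,0,0])

```text
clock: 17.25
position: [0.5673, -0.042, 0.0468]
ee_rot: [0.767, 1.569, -1.105]
force: [-4.2, -0.4, 13.5]
finger_gap: 0.0281
```

```bash
python3 -c "
from g import *
go([.5694,-.039,.047],72.8)"
```

```text
t 17.25 pos [ 0.5673 -0.042   0.0468] x [ 0.001 -0.001 -1.   ] ang -107.3 q7 -2.19 gap 0.0281 F [-4.2 -0.4 13.5]
spin rows -0.02 shift x,y,z [-0.01  0.04 -0.14]
```

Emit:
apply_moves(plan=[0.8,-0.05,0,0,0,0.6,0,0,0,0,0.4,0,0,0,0,0,0,0,0,0,0,0,0,0,0,0,0,0,0,0,0,0,0,0,0])

```text
clock: 17.83
position: [0.5667, -0.0414, 0.0465]
ee_rot: [-1.8, 1.571, 2.611]
force: [-0.8, 0.0, -0.5]
finger_gap: 0.0856
```

Emit:
apply_moves(plan=[0,-0.3,0,0,0,0,-0.7,0,0,0,0,-1,0,0,0,0,-1,0,0,0,0,-1,0,0,0,0,-1,-0.6,0,0,0,0,-0.6,0,0,0,0,-0.6,0,0,0,0,-0.3,0,0,0,0,0,0,0])

```text
clock: 18.67
position: [0.5153, -0.0254, 0.1721]
ee_rot: [-0.337, 1.57, -2.208]
force: [0.2, 0.4, 0.8]
finger_gap: 0.0852
```

```bash
cat > m.py <<'E'
from g import *
import pickle,sys
def meas(c,s,tag=''):
    a=np.radians(-17.2);X=np.array([np.cos(a),np.sin(a),0]);Y=np.array([-np.sin(a),np.cos(a),0])
    C=np.array([.5832,-.0425,0])
    D={}
    for n,k in(('wrist',c),('scene',s)):
        hsv=cv2.cvtColor(k['image'],cv2.COLOR_RGB2HSV); m=cv2.inRange(hsv,(4,120,120),(18,255,255))
        p=proj(k,[.568,-.04,.072]); v,u=np.nonzero(m); g=np.hypot(u-p[0],v-p[1])<12; u=u[g].mean();v=v[g].mean(); D[n]=(u,v)
        d=atz(k,u,v,.072)-C; print(tag,n,'dot',round(u,1),round(v,1),'x,y mm',(d@X*1e3).round(1),(d@Y*1e3).round(1))
    t=tri(c,D['wrist'],s,D['scene']); d=t-C; print('tri z',t[2].round(4),(d@X*1e3).round(1),(d@Y*1e3).round(1))
    # jaw row profile in wrist: white span at fixed jaw top (clamp x=+10 from face)
    g=c['image'].min(2)
    for xo in(.004,.010,-.041):
        q=[proj(c,C+xo*X+y*Y+[0,0,.03]) for y in np.linspace(.032,-.032,129)]
        val=cv2.remap(g,np.float32(q)[None,:,0],np.float32(q)[None,:,1],cv2.INTER_LINEAR)[0]
        w=np.linspace(32,-32,129)[val>200]; print('white at x',xo,w[:1],w[-1:],'mid',(w[:1]+w[-1:])/2)
if __name__=='__main__':
    c,s=pickle.load(open('w6.pkl','rb')); meas(c,s,'before')
    c=cam('wrist');s=cam('scene'); pickle.dump((c,s),open('w7.pkl','wb')); meas(c,s,'now')
E
python3 m.py; python3 -c "
from g import *
go([.505,-.020,.04],72.8)"
```

```text
before wrist dot 318.6 137.0 x,y mm -14.7 1.7
before scene dot 250.4 239.9 x,y mm -16.5 2.5
tri z 0.0697 -14.8 1.8
white at x 0.004 [21.5] [-24.] mid [-1.25]
white at x 0.01 [21.5] [-24.5] mid [-1.5]
white at x -0.041 [27.5] [-29.] mid [-0.75]
now wrist dot 319.1 136.4 x,y mm -16.1 -1.5
now scene dot 252.5 239.2 x,y mm -17.6 -1.5
tri z 0.0704 -16.3 -1.7
white at x 0.004 [22.] [-24.] mid [-1.]
white at x 0.01 [22.] [-24.5] mid [-1.25]
white at x -0.041 [27.] [-30.] mid [-1.5]
t 18.7667 pos [ 0.5171 -0.0262  0.1719] x [ 0.001 -0.    -1.   ] ang -107.28 q7 -2.1 gap 0.0852 F [0.4 0.5 0.1]
spin rows -0.02 shift x,y,z [ 5.28 -0.54 -0.09]
```

```bash
python3 -c "
from g import *
k=cam('top'); a=np.radians(-17.2);X=np.array([np.cos(a),np.sin(a),0]);Y=np.array([-np.sin(a),np.cos(a),0]);C=np.array([.5832,-.0425,0])
p=proj(k,[.568,-.04,.072]);print(p)
hsv=cv2.cvtColor(k['image'],cv2.COLOR_RGB2HSV); m=cv2.inRange(hsv,(4,90,90),(18,255,255)); v,u=np.nonzero(m); g=np.hypot(u-p[0],v-p[1])<8; print(g.sum())
w=hsv[...,1][v,u]*1.; u=u[g].mean();v=v[g].mean(); d=atz(k,u,v,.072)-C; print(u,v,d@X*1e3,d@Y*1e3)
g=k['image'].min(2)
for xo in(.004,.008,.012,-.041):
    q=[proj(k,C+xo*X+y*Y+[0,0,.03]) for y in np.linspace(.032,-.032,129)]
    val=cv2.remap(g,np.float32(q)[None,:,0],np.float32(q)[None,:,1],cv2.INTER_LINEAR)[0]
    w=np.linspace(32,-32,129)[val>170]; print(xo,val.max(),w[:1],w[-1:])
"
```

```text
[247.81800582 184.49479973]
10
247.0 185.2 -17.323242801998262 -0.8138909111518036
0.004 245 [22.5] [-23.]
0.008 245 [22.5] [-23.5]
0.012 245 [22.5] [-23.5]
-0.041 245 [24.5] [-31.5]
```

Emit:
apply_moves(plan=[0,0,-0.8,-0.11,0,0,0.8,0,0,0,0,0.8,0,0,0,0,0.8,0,0,0,0,0.8,0,0,0,0,0.6,0,0,0,0,0,0,0,0,0,0,0,0,0])

```text
clock: 19.48
position: [0.4983, -0.0172, 0.0759]
ee_rot: [-1.665, 1.569, 2.746]
force: [0.4, 0.1, 0.6]
finger_gap: 0.0853
```

```bash
python3 -c "
from g import *
go([.499,-.0172,.041],72.8)"
```

```text
t 19.4833 pos [ 0.4983 -0.0172  0.0759] x [-0.002  0.001 -1.   ] ang -107.28 q7 -2.21 gap 0.0853 F [0.4 0.1 0.6]
spin rows -0.02 shift x,y,z [ 1.4   0.03 -0.01]
```

Emit:
apply_moves(plan=[0,0.6,0,0,0,0,0.6,0,0,0,0,0.2,0,0,0,0,0,0,0,0,0.5,0,0,0,0,1,0,0,0,0,1,0,0,0,0,1,0,0,0,0,1,0,0,0,0,1,0,0,0,0])

```text
clock: 20.32
position: [0.4989, -0.0169, 0.0423]
ee_rot: [2.19, 1.57, 0.317]
force: [-2.0, -2.0, 6.9]
finger_gap: 0.015
```

Emit:
apply_moves(plan=[1,0,0,0,0,1,0,0.06,0,0,1,0,0.06,0,0,1,0,0,0,0])

```text
clock: 20.65
position: [0.5015, -0.0178, 0.0423]
ee_rot: [2.075, 1.571, 0.203]
force: [-2.5, 0.2, 6.5]
finger_gap: 0.0145
```

```bash
python3 -c "
from g import *
go([.499,-.0172,.041],72.8)"
```

```text
t 20.65 pos [ 0.5015 -0.0178  0.0423] x [ 0.  0. -1.] ang -107.26 q7 -2.25 gap 0.0145 F [-2.5  0.2  6.5]
spin rows -0.01 shift x,y,z [ 0.05 -0.1   0.01]
```

Emit:
apply_moves(plan=[1,0,0.05,0,0,1,0,0.05,0,0,1,0,0.05,0,0,1,0,0,0,0])

```text
clock: 20.98
position: [0.5036, -0.0185, 0.0423]
ee_rot: [-1.267, 1.569, -3.139]
force: [-5.6, 1.4, 10.6]
finger_gap: 0.0147
```

```bash
python3 -c "
from g import *
go([.499,-.0172,.041],72.8)"
```

```text
t 20.9833 pos [ 0.5036 -0.0185  0.0423] x [-0.002 -0.    -1.   ] ang -107.24 q7 -2.25 gap 0.0147 F [-5.6  1.4 10.6]
spin rows -0.01 shift x,y,z [ 0.05 -0.19  0.01]
```

Emit:
apply_moves(plan=[1,0,0.08,0,0,1,0,0.08,0,0,1,0,0.05,0,0,1,0,0,0,0])

```text
clock: 21.32
position: [0.5037, -0.0186, 0.0421]
ee_rot: [-1.258, 1.56, -3.128]
force: [-18.7, 5.1, 26.0]
finger_gap: 0.0143
```

```bash
python3 -c "
from g import *
go([.499,-.0172,.041],72.8)"
```

```text
t 21.3167 pos [ 0.5037 -0.0186  0.0421] x [-0.011 -0.    -1.   ] ang -107.17 q7 -2.25 gap 0.0143 F [-18.7   5.1  26. ]
spin rows 0.01 shift x,y,z [ 0.05 -0.19  0.  ]
```

Emit:
apply_moves(plan=[1,0,-0.08,0,0,0.7,0,0,0,0,0.4,0,0,0,0,0,0,0,0,0,0,0,0,0,0,0,0,0,0,0,0,0,0,0,0])

```text
clock: 21.9
position: [0.5082, -0.0205, 0.0416]
ee_rot: [2.204, 1.571, 0.331]
force: [-0.4, -0.8, 0.4]
finger_gap: 0.0837
```

Emit:
apply_moves(plan=[0,-0.3,0,0,0,0,-0.7,0,0,0,0,-1,0,0,0,0,-1,0,0,0,0,-1,0,0,0,0,-1,0,0,0,0,0,0,0,0,0,0,0,0,0])

```text
clock: 22.57
position: [0.5093, -0.0205, 0.1686]
ee_rot: [1.644, 1.567, -0.228]
force: [-0.9, -0.3, 0.2]
finger_gap: 0.0855
```

```bash
python3 -c "
from m import *
c=cam('wrist');s=cam('scene'); pickle.dump((c,s),open('w8.pkl','wb')); meas(c,s,'final')
A=cv2.resize(c['image'][0:200,240:400],None,fx=2.5,fy=2.5);B=cv2.resize(s['image'][180:310,225:375],(400,347))
im=np.zeros((500,800,3),np.uint8); im[:,:400]=A; im[:347,400:]=B
cv2.imwrite('pics/w8.png',im[:,:,::-1]); print(env.state()['force'],env.state()['finger_gap'])"
```

```text
final wrist dot 322.9 124.9 x,y mm -13.0 -1.7
final scene dot 251.5 238.5 x,y mm -15.0 -0.9
tri z 0.0694 -13.0 -1.7
white at x 0.004 [21.5] [-24.5] mid [-1.5]
white at x 0.01 [21.5] [-24.5] mid [-1.5]
white at x -0.041 [27.5] [-29.5] mid [-1.]
[-0.66910824  0.46340524 -0.18379387] 0.08547976170299615
```

View pics/w8.png

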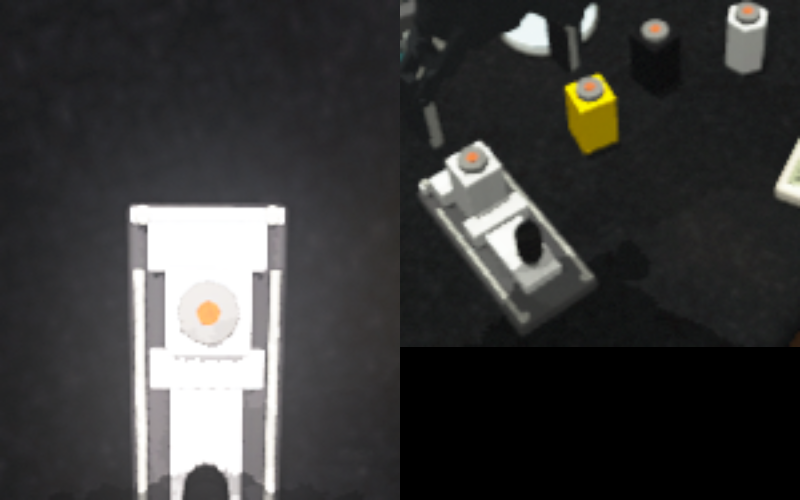

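The wrist view shows the chuck's dot at (208,313), between jaws centred at about (207,·). The chuck is upright, square and touching both jaws, and the other chucks haven't been disturbed. I'm handing in.

```bash
python3 -c "
from station import env
print(env.finish_job())"
```

```text
the job is handed in; nothing more can be done
None
```

The square chuck is standing upright on the clamp's bed, held between the two jaws, and the job was handed in at about 22.7 s of the 54 s allowed.

- **Opening the jaw:** I pulled it back until it hit its stop, at about 20 N. The wrist camera then measured a gap of 34.7 mm, against 35 mm for fully open.
- **Placing the chuck:** I set it on the bed, found it 2–3 mm off the middle along the jaws, and regripped and shifted it about 3 mm.
- **Closing the jaw:** I pushed it home until it stopped moving at about 19 N, then released it and lifted clear. The jaw moved about 5 mm, which is what a 30 mm chuck should need.

**Last checks:** the final picture shows the chuck upright, square to the jaws and touching both. The wrist camera puts it about 0.2 mm from the middle along the jaws. The scene camera differs by about 1.5–2 mm, roughly its calibration error. Height came out at about 70 mm against 72 mm expected.

The gripper read about 2–3 mm too narrow on everything it held, which I took as a reading offset. I left the round and hex chucks alone; the hex still stands in the last picture, but the round one was outside it, so I did not check it again.

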